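Scoop the casting buttons out of the sweeps tray

ROBOT

A 6-joint arm with a two-finger parallel gripper is mounted at the origin on the work surface. World frame = base frame: x ahead of the robot, y to its left, z up, the work surface at z = 0. Lengths are in mm, angles in rad, forces in N, time in s.
With the tool pointing down it reaches from about 300 to 775 mm from the base axis. Payload 14.6 kg.
Tool frame: the origin (TCP) lies at the very end of the fingers, on their centre line; the grasp point (between the pads) lies 19 mm behind it; z points along the fingers, y is the line along which they close (so a half turn about z gives the same grasp; the last joint's range is limited). The gripper opens to 94 mm and grips with 3 to 60 N. Pads are 16 mm wide; open, the fingers measure 119 mm over their backs; the gripper's body (75 mm by 177 mm) begins 78 mm behind the grasp point.
Start: joints at [1.125, 0.3, 1.521, -0, 1.321, -0.067], TCP at [203.39, 511.001, 205.446] pointing down, gripper open.
Joint ranges: [-3.03, 3.03], [-0.79, 2.21], [0.23, 2.52], [-1.04, 4.18], [0, 3.07], [-2.55, 2.55]. Speed limits (rad/s): [2.22, 2.22, 2.57, 3.14, 3.14, 3.14].

INTERFACE

Orientations are given as [roll, pitch, yaw] about the fixed x, y, z axes, in that order (R = Rz(yaw) Ry(pitch) Rx(roll)).
In Python, from cell import manip gives the robot as it stands.
- The arm moves only by the tool servo_tool, never from a script. Its argument "rows" is a list of rows, each a list of 7 numbers: the turn, a rotation vector about the world's x, y, z in degrees, then the shift along the world's x, y, z in mm, then the closure, from 0 (fully open) to 1 (shut). In form: [[rx, ry, rz, dx, dy, dz, fingers], ...]. A call has 1 to 20 rows; each row shifts and turns the commanded pose from where the row before left it; what a row does not reach is not made up. A row lasts 1/8 s, in which the tool goes at most 62.5 mm and 10.7 degrees, less where a joint would pass 70% of its speed; a pose out of reach is approached as far as the arm can. A call with a gripper value outside its range is refused whole. The fingers move at their own pace and stop on an object; "grip_force" is the grip in N (left out, the last holds). Time passes only in rows, so rows that do not move let the fingers close. It gives the time, the measured TCP pose, the force, the opening and the grip force at its end, in the units of the state.
- manip.read_state(): the state, without advancing time (a new reading comes with each control period).
- manip.camera(name): name is "side" or "top"; returns the picture (420x560x3 uint8, red, green, blue); there is no depth.
- manip.camera_info(name): a dict with "fx", "fy", "cx", "cy" (pixels), "position" and "rotation" of the camera in the world. Camera axes: x right, y down, z forward; pixel columns grow to the right and rows downward; lengths in mm; the calibration is good to about 2 mm. A picture is of the moment at which its call begins. camera_info takes no time and is no camera call.
- manip.sign_off(): hands the job in; it is judged then, once.
The state is a dict: "clock": time; "joints": joint angles; "qd": joint speeds; "effort": joint torques, N m; "eef_pos": TCP position; "eef_rot": TCP orientation; "wrist_force": force on the tool from outside, world axes, zero at the start; "moment": the same for the moment, N m; "finger_gap": finger opening in mm; "finger_force": force on a finger pad.
Only numpy, scipy, OpenCV 4.12 (cv2) and the standard library are available. Lean on these libraries where they do the work, as an engineer would, in place of code of your own. Each camera call takes 0.05 s, during which the arm holds its last target. There are 200 camera calls.

TASK

The sweeps tray of the small jeweller's bench stands pulled out with four casting buttons, rounded lumps of brass, lying in it. With the steel scoop, not with the fingers, scoop all four out of the tray and tip them into the open round scrap tin. Then lay the scoop flat on the worktop and push the tray fully home under the bench; leave the jar, the ring mandrel and the small anvil where they are.

Things in the scene. Friction and masses are not known exactly. Their poses are not given: they have to be found in the camera images.
- minibench: fixed bench-top jeweller's bench of light wood: an 18 mm thick top board 240 mm deep (x), 326 mm wide (y), upper face 72 mm above the worktop, on two side cheeks; low odds and ends lie on it from 75 mm behind its front edge on (up to 90 mm above the worktop). Origin on the worktop below the middle of the board's front edge; the tray comes out to its -x; y runs along the front edge.
- tray (a joint): sweeps tray under that board, a shallow wooden drawer 288 mm wide (y of the bench), 225 mm deep: metres pulled out along the bench's -x; 0 = fully home (front face flush with the board's edge), about 0.175 at the start, 0.19 at most. Slides at about 3 N and stays where left. Floor top 8 mm, side and back walls (6 mm thick) 36 mm, front wall (8 mm) 42 mm above the worktop.
- tray_front (a point): middle of the top edge of the tray's front wall, on its outer face (the flat face to push on), 42 mm above the worktop; axes as the bench. Two 16 mm brass knobs stand 15 mm out of this face, 100 mm either side of the middle and 27 mm above the worktop.
- tray_floor (a point): point on the tray's floor (8 mm above the worktop), midway between the side walls and 80 mm behind the front wall's outer face; axes as the bench. Inside, the floor reaches from 72 mm in front (-x) to 139 mm behind and 138 mm to either side (y).
- scoop: flat-bottomed steel scoop, 180 mm long, about 0.13 kg, with a wooden handle rising backwards at 34 degrees from the pan's rear. Origin under the middle of the pan, x towards the open lip, z up. Pan 96 mm wide (y), from x = -41 mm (rear wall, 28 mm high) to the lip at x = +45 mm (no front wall); flat floor 2 mm thick, 1.2 mm at the lip; side walls 28 mm high behind, falling to 7 mm in front.
- scoop_grip (a point): where to grip the handle: on its centre line, at x = -92 mm, z = 57 mm of the scoop; the wooden handle there is 18 mm wide (y) and 22 mm deep, and runs 39 mm down-forward and 53 mm up-backward from this point.
- scoop_lip (a point): middle of the front lip's lower edge, at x = +45 mm, z = 0 of the scoop.
- button1: casting button, a smooth rounded lump of brass (friction about 0.3), 24 mm across, 19 mm high, widest at mid-height and rounded off above and below to 10 mm flats, about 45 g; four alike lie flat in the tray. Origin at the centre of its underside, z up.
- button2: casting button, a smooth rounded lump of brass (friction about 0.3), 24 mm across, 19 mm high, widest at mid-height and rounded off above and below to 10 mm flats, about 45 g; four alike lie flat in the tray. Origin at the centre of its underside, z up.
- button3: casting button, a smooth rounded lump of brass (friction about 0.3), 24 mm across, 19 mm high, widest at mid-height and rounded off above and below to 10 mm flats, about 45 g; four alike lie flat in the tray. Origin at the centre of its underside, z up.
- button4: casting button, a smooth rounded lump of brass (friction about 0.3), 24 mm across, 19 mm high, widest at mid-height and rounded off above and below to 10 mm flats, about 45 g; four alike lie flat in the tray. Origin at the centre of its underside, z up.
- tin: open round scrap tin of bare aluminium, 140 mm across (144 mm over the rolled rim), 60 mm high, wall 3 mm, inner floor 4 mm above its underside, 0.3 kg, loose. Origin at the centre of its underside.
- jar: closed glass jar with a steel lid, 68 mm across, 85 mm high; the tin and the jar may have changed places. Bystander. Origin at the centre of its underside.
- anvil: small steel horn anvil, 100 mm long, 40 mm high, 0.7 kg. Bystander. Origin under its middle, x towards the horn.
- mandrel: tapered steel ring mandrel 200 mm long lying on a low wooden cradle, 45 mm high in all. Bystander. Origin under the cradle, x towards the thin end.

How it is judged (in metres and radians):
On the way, in this order (a step that is already met when the one before it is completed fails the run):
1. a button or more lies in the scoop, lifted clear of the tray (60 mm above the worktop) (height (world z) of scoop above 0.06 m and ((x of button1 in the frame of scoop between -0.042 and 0.046 m and y of button1 in the frame of scoop between -0.049 and 0.049 m and z of button1 in the frame of scoop between -0.002 and 0.045 m) or (x of button2 in the frame of scoop between -0.042 and 0.046 m and y of button2 in the frame of scoop between -0.049 and 0.049 m and z of button2 in the frame of scoop between -0.002 and 0.045 m) or (x of button3 in the frame of scoop between -0.042 and 0.046 m and y of button3 in the frame of scoop between -0.049 and 0.049 m and z of button3 in the frame of scoop between -0.002 and 0.045 m) or (x of button4 in the frame of scoop between -0.042 and 0.046 m and y of button4 in the frame of scoop between -0.049 and 0.049 m and z of button4 in the frame of scoop between -0.002 and 0.045 m))), for 0.2 s.
2. all four buttons lie in the scrap tin (horizontal distance between each of button1, button2, button3, button4 and tin below 0.068 m and z of button1 in the frame of tin between 0 and 0.055 m and z of button2 in the frame of tin between 0 and 0.055 m and z of button3 in the frame of tin between 0 and 0.055 m and z of button4 in the frame of tin between 0 and 0.055 m), for 0.2 s.
At the end, for the whole second after the job is handed in: All four buttons lie in the tin, below its rim; the tin stands upright on the worktop (6 degrees); the scoop lies flat on the worktop (5 mm, 6 degrees); the tray is home within 5 mm; all at rest (all of step 2 and linear speed of each of button1, button2, button3, button4, tin, scoop below 0.02 m/s and angle between each of tin, scoop's own z axis and vertical below 0.1 rad and height (world z) of each of tin, scoop below 0.005 m and height (world z) of scoop above -0.005 m and value of joint tray below 0.005 m); the robot touches nothing.
It fails at once if the fingers touch a button (more than 1 N) (contact force between the fingers and button1 above 1 N or contact force between the fingers and button2 above 1 N or contact force between the fingers and button3 above 1 N or contact force between the fingers and button4 above 1 N).
It fails at once if the jar, the mandrel or the anvil is moved by more than 25 mm (distance of any of jar, mandrel, anvil from where it was at the start of the episode above 0.025 m).
It also fails if it takes over 72 s, if anything falls off the work surface, if the arm or the gripper's body presses on something with over 40 N, if the wrist force passes 120 N, or if a joint passes its speed limit or range.

## Working session

There is one attempt and no reset: what is moved stays moved. The work goes in short steps, Python scripts to look and compute and a tool call to move; the robot and the scene stay as the last step left them, time stands still between calls to the robot, and variables do not carry over. Pictures are saved under pics/ and viewed, at most 10 in all, crops included, and the job is handed in when it is done.

Besides the shell and the picture viewer there is one more tool, called after ">>>" as a command line: name --pt "numbers of a row" for each row, then --argument value for the rest. servo_tool: Moves the arm, as the interface text tells. Its arguments: {"type":"object","properties":{"rows":{"type":"array","items":{"type":"array","items":{"type":"number"}}},"grip_force":{"type":"number"}},"required":["rows"]}

```bash
mkdir -p pics; ls
python3 - <<'E'
from cell import manip
import cv2,numpy as np
for n in("top","side"):
    im=manip.camera(n); cv2.imwrite(f"pics/{n}0.png",im[:,:,::-1]); i=manip.camera_info(n); print(n,i)
print(manip.read_state())
E
```

```text
pics
top {'fx': 480.14636897796424, 'fy': 480.14636897796424, 'cx': 280.5058739472831, 'cy': 208.58971278063692, 'position': array([ 451.27901062,   52.44314224, 1479.15650554]), 'rotation': array([-3.03734823,  0.01105545, -1.58243137])}
side {'fx': 437.1736646890155, 'fy': 437.1736646890155, 'cx': 275.85514138298004, 'cy': 209.13905583074217, 'position': array([ 557.19193608, -842.03988756,  578.60185003]), 'rotation': array([-2.06873875,  0.00216665, -0.03700041])}
{'clock': 0.1, 'joints': array([ 1.12537275e+00,  3.00424702e-01,  1.52147767e+00, -3.06369997e-05,
        1.32071206e+00, -6.65624158e-02]), 'qd': array([ 0.00039819, -0.00059937, -0.00169172,  0.00105854, -0.00170833,
        0.00163732]), 'effort': array([-2.65467015e-04, -5.32640183e+01, -3.53291774e+01,  7.09039718e-02,
        2.34138023e-02, -5.71845794e-05]), 'eef_pos': array([203.31927611, 510.79969428, 204.9555275 ]), 'eef_rot': array([-3.14057116e+00, -3.83513630e-05,  2.76273907e+00]), 'wrist_force': array([-0.10286969, -0.16998839, -0.47849322]), 'moment': array([ 0.00930033, -0.0201989 ,  0.02556452]), 'finger_force': 0.0, 'finger_gap': 93.8792585499136}
```

View pics/top0.png

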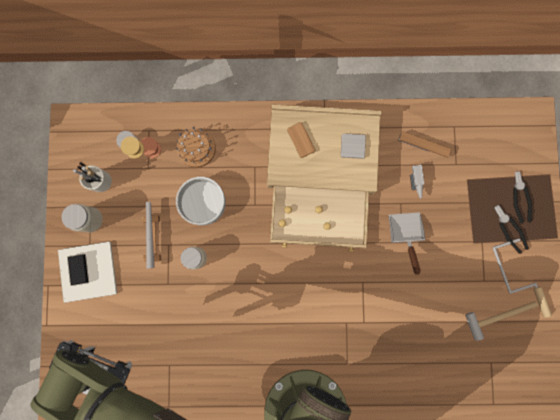

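View pics/side0.png

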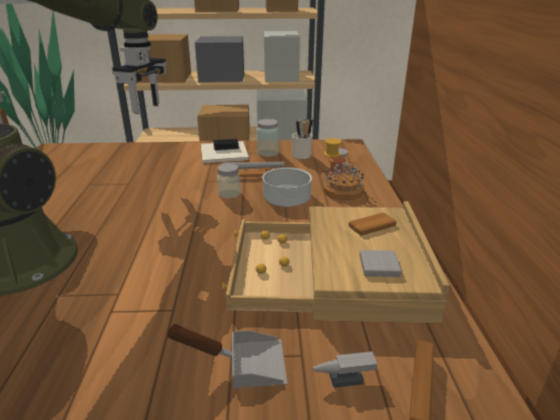

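The top view shows the tray at about (272-368, 187-245) and buttons near (289,210), (319,210), (282,223) and (327,226). The tin is at (200,201), the jar at (192,258), the scoop pan at (407,228) with its handle at (414,260), and the anvil at (418,180). The side view confirms this layout.

```bash
cat > h.py <<'E'
from cell import manip
import cv2,numpy as np
from scipy.spatial.transform import Rotation as R
def ray(n,u,v,z):
    i=manip.camera_info(n); M=R.from_euler('xyz',i['rotation']).as_matrix()
    d=M@np.array([(u-i['cx'])/i['fx'],(v-i['cy'])/i['fy'],1]); p=i['position']
    return (p+d*(z-p[2])/d[2]).round(1)
def cens(im,box,lo,hi,amin=8):
    x0,y0,x1,y1=box; hsv=cv2.cvtColor(im[y0:y1,x0:x1],cv2.COLOR_RGB2HSV)
    n,l,s,c=cv2.connectedComponentsWithStats(cv2.inRange(hsv,np.array(lo),np.array(hi)))
    return [(c[k]+[x0,y0],s[k,4]) for k in range(1,n) if s[k,4]>=amin]
E
python3 - <<'E'
from h import *
im=cv2.imread('pics/top0.png')[:,:,::-1].copy(); si=cv2.imread('pics/side0.png')[:,:,::-1].copy()
for c,a in cens(im,(275,195,362,240),(15,140,90),(35,255,255)): print('top',c.round(1),a,ray('top',*c,18))
for c,a in cens(si,(240,228,310,295),(15,170,90),(35,255,255)): print('side',c.round(1),a,ray('side',*c,18))
print('tin',ray('top',200.5,200.5,60),'jar',ray('top',192,258,85))
for nm,u,v,z in [('scoop lip L',389,213,5),('lip R',424,213,5),('rear L',392,242,28),('rear R',425,242,28),('handle low',410,249,45),('handle end',417,272,80),('trayFL',273,244,42),('trayFR',366,246,42),('boardL',268,188,72),('boardR',378,190,72)]: print(nm,ray('top',u,v,z))
a=cv2.resize(im[180:280,265:435],None,fx=4.5,fy=4.5,interpolation=cv2.INTER_CUBIC); cv2.imwrite('pics/c1.png',a[:,:,::-1])
b=cv2.resize(si[215:395,160:390],None,fx=3.3,fy=3.3,interpolation=cv2.INTER_CUBIC); cv2.imwrite('pics/c2.png',b[:,:,::-1])
E
```

```text
side [264.1 232.9] 15 [560.9  68.2  18. ]
side [281.6 236.6] 16 [602.7  49.6  18. ]
side [283.5 259.8] 21 [602.4 -46.8  18. ]
side [260.1 266.8] 21 [550.5 -70.8  18. ]
tin [627.3 304.8  60. ] jar [456.8 324.   85. ]
scoop lip L [ 587.8 -266.7    5. ]
lip R [ 586.4 -374.     5. ]
rear L [ 497.9 -267.6   28. ]
rear R [ 496.7 -366.6   28. ]
handle low [ 476.  -316.4   45. ]
handle end [ 409.1 -324.9   80. ]
trayFL [495.8  90.2  42. ]
trayFR [ 486.5 -186.8   42. ]
boardL [660.4 102.6  72. ]
boardR [ 650.2 -222.2   72. ]
```

View pics/c1.png

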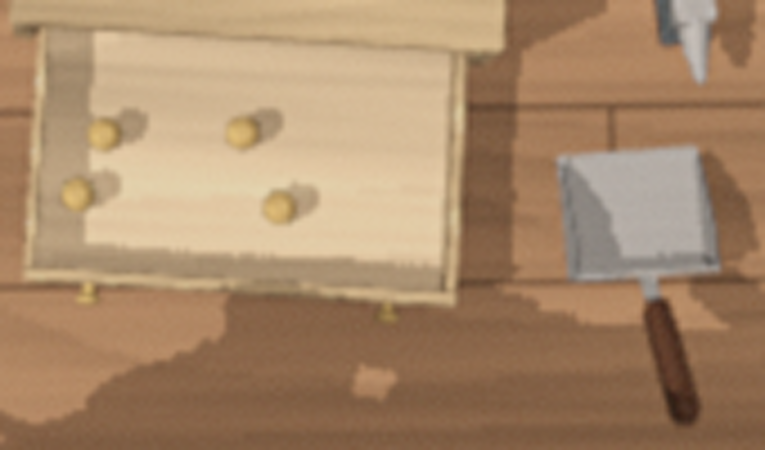

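View pics/c2.png

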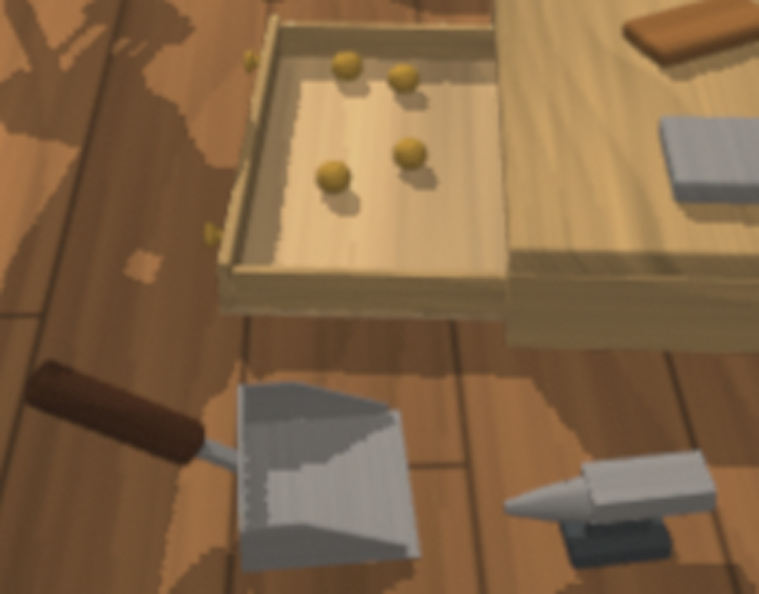

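The crops show the buttons as gold discs inside the tray. The scoop's lip faces away from the robot, and its handle comes towards the robot, slightly skewed.

Run:
```python
from h import *
def c1(u,v,z): return ray('top',265+u/4.5-.4,180+v/4.5-.4,z)
def c2(u,v,z): return ray('side',160+u/3.3-.35,215+v/3.3-.35,z)
for n,f,u,v,z in [('b',c1,104,133,18),('b',c1,242,132,18),('b',c1,78,194,18),('b',c1,280,206,18),
 ('b side',c2,347,66,18),('b',c2,404,78,18),('b',c2,409,154,18),('b',c2,333,177,18),
 ('trayFL',c1,25,279,42),('trayFR',c1,456,303,42),('boardL',c1,12,27,72),('boardR',c1,503,50,72),
 ('inner L',c1,42,30,36),('inner R',c1,452,55,36),('tray FR side',c2,228,268,42),('tray FL side',c2,275,17,42),
 ('lipL',c1,558,157,5),('lipR',c1,697,147,5),('rearL',c1,573,278,28),('rearR',c1,719,269,28),('hlow',c1,652,301,37),('hend',c1,686,418,87),
 ('s lipL',c2,400,411,5),('s lipR',c2,419,555,3),('s rearL',c2,239,385,28),('s rearR bottom',c2,244,569,0),('s hlow',c2,194,443,35),('s hend',c2,42,386,87)]: print(n,f(u,v,z))
```

```text
b [602.3  44.8  18. ]
b [601.8 -48.9  18. ]
b [561.  63.  18.]
b [551.1 -73.6  18. ]
b side [562.6  60.2  18. ]
b [603.6  42.1  18. ]
b [602.2 -52.5  18. ]
b [551.4 -76.2  18. ]
trayFL [503.   98.7  42. ]
trayFR [ 483.7 -186.6   42. ]
boardL [667.7 104.7  72. ]
boardR [ 648.1 -217.3   72. ]
inner L [670.9  85.8  36. ]
inner R [ 650.2 -189.9   36. ]
tray FR side [ 491.2 -193.7   42. ]
tray FL side [509.7  92.8  42. ]
lipL [ 583.2 -265.3    5. ]
lipR [ 588.9 -360.3    5. ]
rearL [ 499.8 -267.5   28. ]
rearR [ 504.6 -365.1   28. ]
hlow [ 483.6 -317.3   37. ]
hend [ 408.  -323.1   87. ]
s lipL [ 586.  -271.1    5. ]
s lipR [ 590.8 -363.4    3. ]
s rearL [ 500.8 -272.1   28. ]
s rearR bottom [ 506.5 -365.8    0. ]
s hlow [ 481.2 -318.4   35. ]
s hend [ 414.1 -330.2   87. ]
```

>>> servo_tool --pt "0 0 -9.1 31 -39 0 0" --pt "0 0 -9.1 31 -39 0 0" --pt "0 0 -9.1 31 -39 0 0" --pt "0 0 -9.1 31 -39 0 0" --pt "0 0 -9.1 31 -39 0 0" --pt "0 0 -9.1 31 -39 0 0" --pt "0 0 -9.1 31 -39 0 0" --pt "0 0 -9.1 31 -39 0 0" --pt "0 0 -9.1 -4 -58 -8 0" --pt "0 0 -9.1 -4 -58 -8 0" --pt "0 0 -9.1 -4 -58 -8 0" --pt "0 0 -9.1 -4 -58 -8 0" --pt "0 0 -9.1 -4 -58 -8 0" --pt "0 0 -9.1 -4 -58 -8 0" --pt "0 0 -9.1 -4 -58 -8 0" --pt "0 0 -9.1 -4 -58 -8 0" --pt "0 0 -9.1 -4 -58 -8 0" --pt "0.5 -8.3 0 0 0 0 0" --pt "0.5 -8.3 0 0 0 0 0" --pt "0.5 -8.3 0 0 0 0 0" --grip_force 60

```text
clock: 2.6
eef_pos: [415.2, -323.3, 133.5]
eef_rot: [3.139, -0.44, 0.063]
wrist_force: [0.3, -0.9, -0.2]
finger_gap: 94.2
finger_force: 0.0
```

>>> servo_tool --pt "0 0 0 11 0.5 -23.5 0" --pt "0 0 0 11 0.5 -23.5 0" --pt "0 0 0 11 0.5 -23.5 0" --pt "0 0 0 11 0.5 -23 0" --pt "0 0 0 0 0 0 0" --pt "0 0 0 0 0 0 1" --pt "0 0 0 0 0 0 1" --pt "0 0 0 0 0 0 1" --pt "0 0 0 0 0 0 1" --pt "0 0 0 0 0 0 1" --pt "0 0 0 0 0 0 1" --pt "0 0 0 0 0 0 1"

```text
clock: 4.1
eef_pos: [459.4, -321.0, 39.9]
eef_rot: [3.141, -0.435, 0.063]
wrist_force: [-0.1, 0.9, -1.1]
finger_gap: 27.4
finger_force: 0.0
```

Run:
```python
from h import *
a,b=manip.camera("top"),manip.camera("side")
a=cv2.resize(a[190:300,350:450],None,fx=5,fy=5,interpolation=cv2.INTER_CUBIC); b=cv2.resize(b[250:420,120:320],(550,467))
o=np.zeros((600,800,3),np.uint8)
a=cv2.resize(a,(360,396));b=cv2.resize(b,(440,374)); o[:396,:360]=a;o[:374,360:]=b
cv2.imwrite('pics/g.png',o[:400,:,::-1]); print(manip.read_state())
```

```text
{'clock': 4.2, 'joints': array([-0.8361844 ,  0.40183925,  1.89050242,  0.57630849,  0.64913655,
        0.24225224]), 'qd': array([ 0.00011231,  0.00044304, -0.00229211,  0.00115983, -0.00036995,
        0.00043498]), 'effort': array([-3.05789596e-03, -5.01711416e+01, -2.65010655e+01,  7.11398106e-01,
       -2.76154373e-01,  7.08422958e-03]), 'eef_pos': array([ 459.38301147, -320.98176301,   39.9131823 ]), 'eef_rot': array([ 3.14043422, -0.43531152,  0.06308565]), 'wrist_force': array([ 0.1205087 ,  0.03138034, -0.07999793]), 'moment': array([0.05572979, 0.31234868, 0.04166099]), 'finger_force': 0.0, 'finger_gap': 19.344301224010323}
```

View pics/g.png

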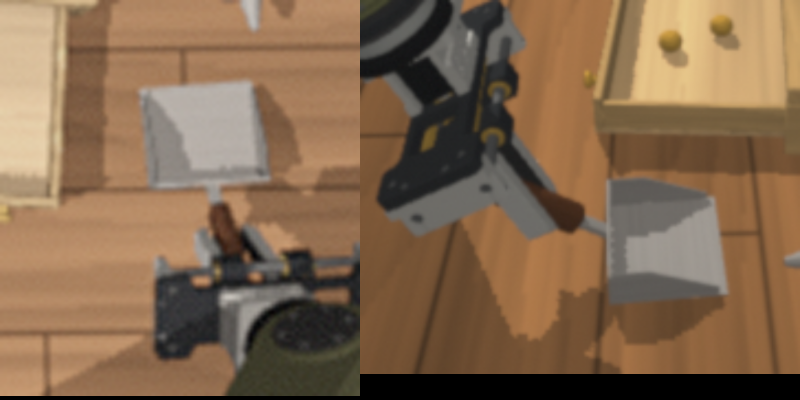

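>>> servo_tool --pt "0 0 0 0 0 0 1" --pt "0 0 0 0 0 0 1" --pt "0 0 0 0 0 0 1" --pt "0 0 0 0 0 15 1" --pt "0 0 0 0 0 30 1" --pt "0 0 0 0 0 35 1" --pt "0 0 0 0 0 30 1" --pt "0 0 9.17 6 6 0 1" --pt "0 0 9.17 12 11 0 1" --pt "0 0 9.17 12 11 0 1" --pt "0 0 9.17 12 11 0 1" --pt "0 0 9.17 12 11 0 1" --pt "0 0 9.17 12 11 0 1" --pt "0 0 9.17 12 11 0 1" --pt "0 0 9.17 12 11 0 1" --pt "0 0 9.17 11 10 0 1" --pt "-4 0.3 0 6 6 0 1" --pt "-4 0.3 0 0 0 0 1" --pt "0 0 0 0 0 0 1"

```text
clock: 6.58
eef_pos: [566.6, -221.4, 151.3]
eef_rot: [3.141, -0.294, 1.504]
wrist_force: [0.1, 0.3, -1.2]
finger_gap: 17.7
finger_force: 60.0
```

Run:
```python
from h import *
a,b=manip.camera("top"),manip.camera("side")
o=np.zeros((420,800,3),np.uint8)
o[:360,:440]=cv2.resize(a[170:260,260:370],(440,360),interpolation=cv2.INTER_CUBIC)
o[:360,440:]=cv2.resize(b[130:320,180:370],(360,360))
cv2.imwrite('pics/p.png',o[:360,:,::-1]); s=manip.read_state(); print(s['joints'],s['eef_pos'],s['eef_rot'],s['wrist_force'],s['finger_gap'],s['finger_force'])
```

```text
[-0.55001985  0.54818826  1.32883585  0.26517519  1.41064049 -0.54380205] [ 566.2529237  -222.12286085  150.4908556 ] [ 3.14139979 -0.29620983  1.5028228 ] [ 0.40471816  0.96172654 -1.21733017] 17.44084071940025 59.99877870082855
```

View pics/p.png

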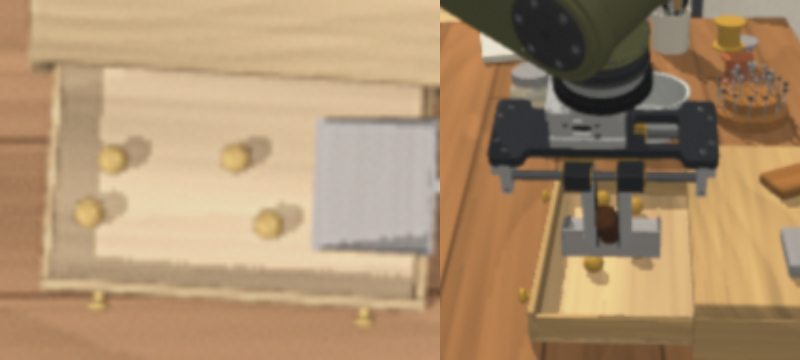

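The scoop is held in line with the tray. Its lip corners are at about (339,200) and (338,232), and the buttons lie ahead of it.

Run:
```python
from h import *
f=lambda u,v,z: ray('top',260+u/4-.4,170+v/4-.4,z)
for u,v,z in [(316,120,95),(313,248,95),(435,118,130),(114,158,18),(235,157,18),(89,212,18),(268,224,18),(57,64,36),(44,285,42),(425,304,42)]: print(f(u,v,z))
```

```text
[ 620.3 -102.7   95. ]
[527.5 -98.3  95. ]
[ 616.4 -182.8  130. ]
[602.5  43.6  18. ]
[602.1 -48.9  18. ]
[561.3  63.2  18. ]
[550.5 -72.9  18. ]
[672.9  86.   36. ]
[505.2  97.3  42. ]
[ 487.7 -186.4   42. ]
```

>>> servo_tool --pt "0 0 0 0 0 -20 1" --pt "0 0 0 0 0 -25 1" --pt "0 0 0 0 0 -22 1" --pt "0 0 0 0 0 -10 1" --pt "0 0 0 0 0 -3 1" --pt "0 0 0 0 0 -2 1" --pt "0 0 0 0 0 0 1"

```text
clock: 7.55
eef_pos: [566.6, -222.1, 68.4]
eef_rot: [3.141, -0.295, 1.503]
wrist_force: [-0.3, 0.2, -2.0]
finger_gap: 17.6
finger_force: 60.0
```

>>> servo_tool --pt "0 0 0 0 0 -2 1" --pt "0 0 0 0 0 -1 1" --pt "0 0 0 0 0 0 1"

```text
clock: 7.92
eef_pos: [566.5, -222.1, 65.3]
eef_rot: [3.141, -0.295, 1.503]
wrist_force: [-0.3, -1.3, 1.5]
finger_gap: 17.5
finger_force: 60.0
```

>>> servo_tool --pt "0 0 0 0.7 10 0 1" --pt "0 0 0 1.7 25 0 1" --pt "0 0 0 1.7 25 0 1" --pt "0 0 0 1.7 25 0 1" --pt "0 0 0 1.7 25 0 1" --pt "0 0 0 1.4 20 0 1"

```text
clock: 8.68
eef_pos: [575.4, -90.1, 65.2]
eef_rot: [3.141, -0.295, 1.504]
wrist_force: [0.4, -3.9, 4.9]
finger_gap: 17.5
finger_force: 60.0
```

Run:
```python
from h import *
a,b=manip.camera("top"),manip.camera("side")
o=np.zeros((420,800,3),np.uint8)
o[:360,:440]=cv2.resize(a[170:260,260:370],(440,360),interpolation=cv2.INTER_CUBIC)
o[:360,440:]=cv2.resize(b[130:320,180:370],(360,360))
cv2.imwrite('pics/q.png',o[:360,:,::-1]); s=manip.read_state(); print(s['joints'],s['eef_pos'],s['eef_rot'],s['wrist_force'],s['finger_gap'],s['finger_force'])
```

```text
[-0.34860754  0.55848268  1.53022877  0.31123627  1.15660398 -0.42402824] [575.27850804 -89.41751715  65.02874289] [-3.14137596 -0.29633911  1.50523017] [0.15966935 1.98031625 1.10824529] 18.306436381845845 60.00214755535126
```

View pics/q.png

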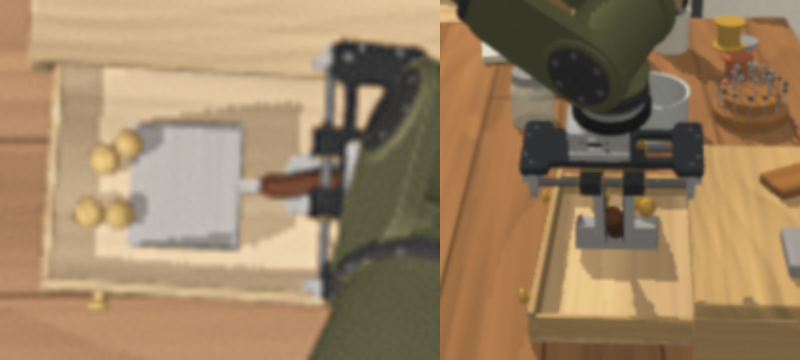

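The buttons are being pushed ahead of the lip in two pairs, at about (103-128,145-158) and (88-118,212). All four are within the pan's width. I'll push them on to the left wall.

>>> servo_tool --pt "0 0 0 0.4 6 0 1" --pt "0 0 0 0.4 6 0 1" --pt "0 0 0 0.4 6 0 1" --pt "0 0 0 0.4 6 0 1" --pt "0 0 0 0.4 6 0 1"

```text
clock: 9.4
eef_pos: [577.6, -63.0, 65.3]
eef_rot: [3.14, -0.295, 1.502]
wrist_force: [-0.4, -6.0, 6.3]
finger_gap: 17.7
finger_force: 60.0
```

>>> servo_tool --pt "0 0 0 0.3 4 0 1" --pt "0 0 0 0.3 4 0 1"

```text
clock: 9.65
eef_pos: [578.2, -55.0, 65.2]
eef_rot: [3.141, -0.295, 1.502]
wrist_force: [-1.2, -6.3, 7.0]
finger_gap: 17.7
finger_force: 60.0
```

Run:
```python
from h import *
a=manip.camera("top")
o=cv2.resize(a[170:260,260:370],(770,630)[0:2],interpolation=cv2.INTER_CUBIC)[:600]
cv2.imwrite('pics/r.png',o[:,:,::-1]); s=manip.read_state(); print(s['eef_pos'],s['eef_rot'],s['wrist_force'],s['finger_gap'],s['finger_force'])
f=cv2.resize(a[170:260,260:370],None,fx=1,fy=1)
for c,n in cens(a,(265,190,330,240),(18,120,100),(30,255,255),6): print(c.round(1),n,ray('top',*c,18))
```

```text
[578.17681301 -54.55756759  65.24779486] [ 3.14060361 -0.29477729  1.50248702] [ 0.14246119 -5.23887409  5.19427704] 17.594762907302876 60.0007438659668
[290.7 195.5] 12 [644.3  35.2  18. ]
[280.8 206.5] 12 [610.8  66.   18. ]
[276.5 223.2] 22 [559.6  79.6  18. ]
[284.4 222.9] 15 [560.4  55.4  18. ]
```

View pics/r.png

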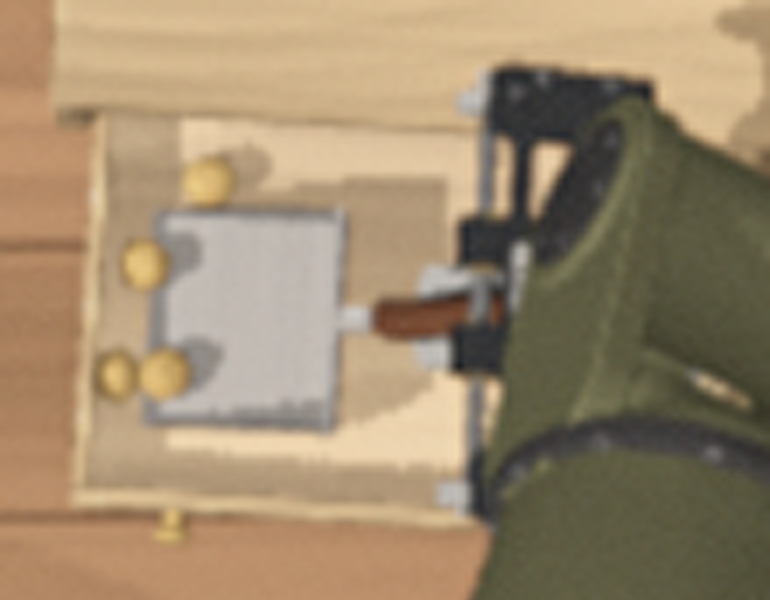

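B has slipped out sideways beside the pan, at (208,182) in the crop, so it needs a second scoop. The other three are at the lip and D is already climbing onto it. I'll continue to the wall.

>>> servo_tool --pt "0 0 0 0.3 4 0 1" --pt "0 0 0 0.3 4 0 1" --pt "0 0 0 0.2 3 0 1" --pt "0 0 0 0 0 0 1"

```text
clock: 10.2
eef_pos: [579.0, -44.0, 65.2]
eef_rot: [3.14, -0.295, 1.502]
wrist_force: [0.7, -5.4, 5.3]
finger_gap: 17.9
finger_force: 60.0
```

>>> servo_tool --pt "0 0 0 0.2 3 0 1" --pt "0 0 0 0.1 2 0 1" --pt "0 0 0 0 0 0 1"

```text
clock: 10.58
eef_pos: [579.4, -39.2, 65.3]
eef_rot: [3.14, -0.294, 1.502]
wrist_force: [-0.4, -5.7, 6.5]
finger_gap: 18.2
finger_force: 60.0
```

Run:
```python
from h import *
a=manip.camera("top")
o=cv2.resize(a[180:245,260:340],(640,520),interpolation=cv2.INTER_CUBIC)
cv2.imwrite('pics/s.png',o[:,:,::-1])
for c,n in cens(a,(265,190,330,240),(18,120,100),(30,255,255),6): print(c.round(1),n,ray('top',*c,18))
```

```text
[290.6 195.8] 14 [643.4  35.5  18. ]
[275.9 207. ] 10 [609.4  80.9  18. ]
[279.8 207.1] 8 [608.9  69.1  18. ]
[276.4 223.4] 18 [558.9  79.9  18. ]
[284.1 222.4] 16 [561.7  56.3  18. ]
```

View pics/s.png

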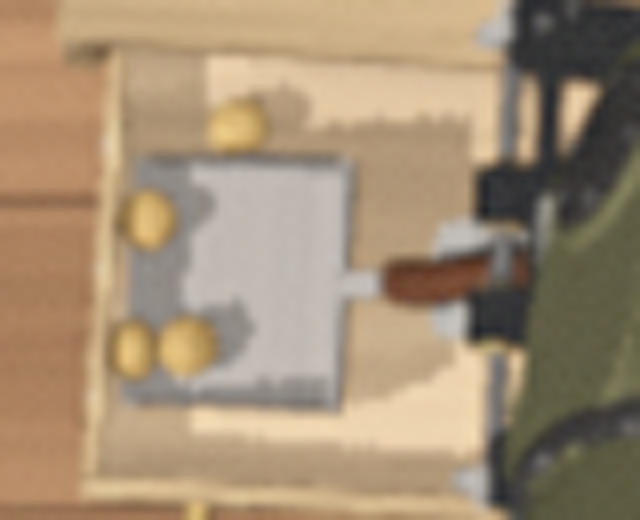

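Three buttons are riding at the lip. D is inside, and A and C are between the lip and the wall. B sits beside the pan at world (643,35).

>>> servo_tool --pt "0 0 0 0.1 2 0 1" --pt "0 0 0 0.1 2 0 1" --pt "0 0 0 0.1 2 0 1" --pt "0 0 0 0 0 0 1"

```text
clock: 11.12
eef_pos: [579.7, -33.8, 65.4]
eef_rot: [3.14, -0.294, 1.502]
wrist_force: [-1.2, -11.6, 8.0]
finger_gap: 17.7
finger_force: 60.0
```

Run:
```python
from h import *
a=manip.camera("top")
for c,n in cens(a,(265,190,330,240),(18,120,100),(30,255,255),6): print(c.round(1),n,ray('top',*c,18))
```

```text
[290.7 195.5] 15 [644.2  35.   18. ]
[275.9 206.8] 9 [610.1  80.9  18. ]
[279.6 207.1] 8 [608.9  69.5  18. ]
[279.8 222.8] 37 [560.7  69.4  18. ]
```

>>> servo_tool --pt "4 -0.27 0 -0.2 -3.4 -8.5 1" --pt "4 -0.27 0 -0.2 -3.4 -8.5 1" --pt "4.5 -0.3 0 -0.1 -1.6 1.2 1" --pt "4.5 -0.3 0 -0.1 -1.6 1.5 1" --pt "4.5 -0.3 0 -0.1 -1.6 1.5 1" --pt "4.5 -0.3 0 -0.1 -1.8 2 1" --pt "4.5 -0.3 0 -0.2 -2.5 3 1" --pt "0 0 0 0 0 0 1"

```text
clock: 12.18
eef_pos: [577.6, -48.8, 55.6]
eef_rot: [-3.137, -0.829, 1.498]
wrist_force: [-0.2, -0.3, -2.7]
finger_gap: 17.7
finger_force: 60.0
```

Run:
```python
from h import *
a=manip.camera("top")
for c,n in cens(a,(265,190,330,240),(18,120,100),(30,255,255),6): print(c.round(1),n,ray('top',*c,25))
s=manip.read_state(); print(s['joints'])
```

```text
[291.  194.6] 10 [646.1  34.2  25. ]
[287.  205.8] 14 [611.9  46.9  25. ]
[286.2 222.4] 18 [561.1  50.1  25. ]
[294.2 222. ] 13 [562.1  25.6  25. ]
[-0.47205762  0.72316024  1.48753773  0.7568828   1.39874055 -0.72261481]
```

>>> servo_tool --pt "0 0 0 0 0 12 1" --pt "0 0 0 0 0 25 1" --pt "0 0 0 0 0 25 1" --pt "0 0 0 0 0 12 1" --pt "0 0 0 2 10 0 1" --pt "0 0 0 4 20 0 1" --pt "0 0 0 4 20 0 1" --pt "0 0 0 4 20 0 1" --pt "0 0 0 4 20 0 1" --pt "0 0 0 4 20 0 1" --pt "0 0 0 4 20 0 1" --pt "0 0 0 4 20 0 1" --pt "0 0 0 4 20 0 1" --pt "0 0 0 4 18 0 1" --pt "0 0 0 2 8 0 1" --pt "0 0 0 0 0 0 1"

```text
clock: 14.22
eef_pos: [618.3, 148.5, 131.1]
eef_rot: [-3.141, -0.829, 1.503]
wrist_force: [-0.1, -0.7, -2.4]
finger_gap: 17.9
finger_force: 60.0
```

Run:
```python
from h import *
a=manip.camera("top")
print([ (c.round(1),n,ray('top',*c,140)) for c,n in cens(a,(180,160,300,240),(18,120,100),(30,255,255),5)])
s=manip.read_state(); print(s['joints'],s['eef_pos'],s['eef_rot'])
```

```text
[(array([288.7, 186.4]), np.int32(7), array([654. ,  41.8, 140. ])), (array([278.3, 189.8]), np.int32(10), array([644.8,  71.2, 140. ])), (array([232.1, 192.1]), np.int32(12), array([640.1, 201.5, 140. ])), (array([227.7, 208.4]), np.int32(44), array([594. , 213.8, 140. ]))]
[-0.14456836  0.59616307  1.49569488  0.87441912  1.27966671 -0.44424768] [618.2864654  147.95642121 131.09210207] [-3.14096058 -0.82875488  1.50268606]
```

>>> servo_tool --pt "-8.1 0.55 0 0 2 0 1" --pt "-8.1 0.55 0 0 2 0 1" --pt "-8.1 0.55 0 0 2 0 1" --pt "-8.1 0.55 0 0 2 -1 1" --pt "-7.6 0.5 0 0.7 10 14.5 1" --pt "-7.6 0.5 0 0.8 12 13.5 1" --pt "-7.6 0.5 0 0.9 13 12.4 1" --pt "-7.6 0.5 0 1 14.5 10.6 1" --pt "-7.6 0.5 0 1.1 15.7 8.6 1" --pt "0 0 0 0 0 0 1" --pt "0 0 0 0 0 0 1"

```text
clock: 15.65
eef_pos: [622.9, 220.5, 189.5]
eef_rot: [3.141, 0.401, 1.502]
wrist_force: [-0.4, 0.1, -0.9]
finger_gap: 17.5
finger_force: 60.0
```

Run:
```python
from h import *
for n,box in(("top",(170,160,310,250)),("side",(225,150,330,260))):
    a=manip.camera(n); cv2.imwrite(f'pics/d_{n}.png',a[:,:,::-1])
    print(n,[ (c.round(1),m) for c,m in cens(a,box,(16,120,80),(32,255,255),5)])
s=manip.read_state(); print(s['joints'],s['eef_pos'],s['eef_rot'],s['wrist_force'])
```

```text
top [(array([291., 195.]), np.int32(10)), (array([284.8, 245.4]), np.int32(10))]
side [(array([326.6, 153.2]), np.int32(41)), (array([277.4, 184.1]), np.int32(17)), (array([291.2, 184.4]), np.int32(47)), (array([313.5, 232.1]), np.int32(869)), (array([238.5, 237.8]), np.int32(190)), (array([313.2, 231.4]), np.int32(18)), (array([316.6, 229.2]), np.int32(5)), (array([299.9, 239. ]), np.int32(88))]
[ 0.42513283  0.69603427  1.02555206 -0.35191346  1.615144    0.51392729] [623.02360097 219.94488012 189.95121076] [3.14048994 0.40146014 1.50078335] [ 0.98470145  0.15676143 -0.86508488]
```

Three buttons have been tipped out; the side view shows gold at (277-291,184), inside the tin. Next is button B at about (645,34).

>>> servo_tool --pt "0 0 0 0 0 0 1" --pt "8 -0.55 0 0 -15 0 1" --pt "8 -0.55 0 -4 -32 0 1" --pt "8 -0.55 0 -4 -32 0 1" --pt "8 -0.55 0 -4 -32 0 1" --pt "8 -0.55 0 -4 -32 0 1" --pt "0 0 0 -4 -32 -8 1" --pt "0 0 0 -4 -32 -8 1" --pt "0 0 0 -4 -32 -8 1" --pt "0 0 0 -4 -32 -8 1" --pt "0 0 0 -4 -32 -8 1" --pt "0 0 0 -3 -32 0 1" --pt "0 0 0 0 0 -25 1" --pt "0 0 0 0 0 -25 1" --pt "0 0 0 0 0 -20 1" --pt "0 0 0 0 0 -8 1" --pt "0 0 0 0 0 0 1"

```text
clock: 17.88
eef_pos: [583.8, -113.7, 71.8]
eef_rot: [3.14, -0.297, 1.503]
wrist_force: [0.4, 0.5, -1.5]
finger_gap: 17.9
finger_force: 60.0
```

Run:
```python
from h import *
a=manip.camera("top"); b=manip.camera("side")
o=np.zeros((600,800,3),np.uint8)
o[:,:480]=cv2.resize(a[165:250,262:330],(480,600),interpolation=cv2.INTER_CUBIC)
o[:300,480:]=cv2.resize(a[175:235,168:232],(320,300),interpolation=cv2.INTER_CUBIC)
o[300:,480:]=cv2.resize(b[160:220,250:314],(320,300),interpolation=cv2.INTER_CUBIC)
cv2.imwrite('pics/e.png',o[:,:,::-1])
print([ (c.round(1),n,ray('top',*c,18)) for c,n in cens(a,(180,160,330,240),(18,120,100),(30,255,255),5)])
s=manip.read_state(); print(s['joints'],s['eef_pos'],s['eef_rot'],s['wrist_force'])
```

```text
[(array([191.1, 193.2]), np.int32(25), array([655.3, 341.3,  18. ])), (array([291.1, 195.4]), np.int32(11), array([644.7,  33.9,  18. ])), (array([188. , 200.2]), np.int32(23), array([634. , 350.7,  18. ])), (array([190.5, 210. ]), np.int32(26), array([603.5, 342.8,  18. ]))]
[-0.38193785  0.57777334  1.47889272  0.30495296  1.1928518  -0.44243393] [ 584.22941703 -113.83302566   72.60718235] [ 3.13874661 -0.29683927  1.50305523] [ 0.26473372 -0.11834636 -1.23276475]
```

View pics/e.png

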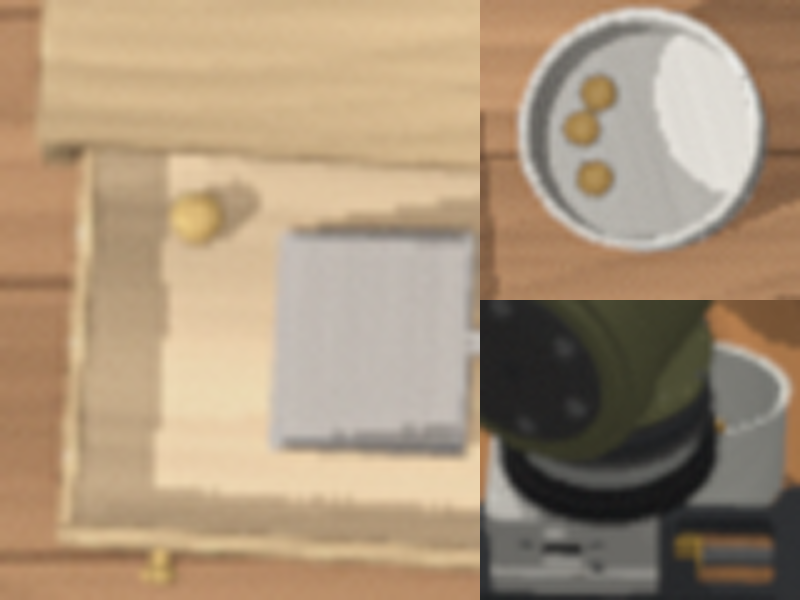

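The tin holds three buttons, at crop (598,92), (582,127) and (595,178). B stands alone at (197,218), clear of the board edge.

>>> servo_tool --pt "0 0 0 0 0 -4 1" --pt "0 0 0 0 0 -2.5 1" --pt "0 0 0 11 -0.8 0 1" --pt "0 0 0 12 -0.8 0 1" --pt "0 0 0 0.4 6 0 1" --pt "0 0 0 0.5 8 0 1" --pt "0 0 0 0.5 8 0 1" --pt "0 0 0 0.5 8 0 1" --pt "0 0 0 0.5 8 0 1" --pt "0 0 0 0.5 8 0 1" --pt "0 0 0 0.4 6 0 1" --pt "0 0 0 0.4 6 0 1" --pt "0 0 0 0.3 4 0 1" --pt "0 0 0 0.3 4 0 1" --pt "0 0 0 0.2 3 0 1" --pt "0 0 0 0 0 0 1"

```text
clock: 19.98
eef_pos: [612.0, -46.4, 66.3]
eef_rot: [3.138, -0.297, 1.503]
wrist_force: [0.4, -2.0, 4.4]
finger_gap: 17.9
finger_force: 60.0
```

Run:
```python
from h import *
a=manip.camera("top")
print([ (c.round(1),n,ray('top',*c,18)) for c,n in cens(a,(260,180,330,240),(18,120,100),(30,255,255),5)])
```

```text
[(array([285.3, 237.7]), np.int32(7), array([515.1,  53.3,  18. ]))]
```

Run:
```python
from h import *
a=manip.camera("top")
for lo in [(16,110,60),(18,120,75)]:
  print([ (c.round(1),n,ray('top',*c,18)) for c,n in cens(a,(268,188,300,215),lo,(32,255,255),4)])
b=manip.camera("side")
print([ (c.round(1),n,ray('side',*c,18)) for c,n in cens(b,(250,215,320,250),(18,165,70),(32,255,255),4)])
cv2.imwrite('pics/e2.png',np.vstack([cv2.resize(a[180:240,262:322],(600,600),interpolation=cv2.INTER_CUBIC)])[:,:,::-1])
# hsv patch around expected location
h=cv2.cvtColor(a,cv2.COLOR_RGB2HSV)[190:206,272:292]; print(h[:,:,1])
```

```text
[]
[]
[]
[[108  97  84  88  84  82  76  47  21  16  18  20  17  17  18  18  19  17
   20  18]
 [107  95  85  90  82  85  79  43  23  21  21  21  19  20  18  18  18  20
   19  19]
 [107  92  85  91  82  85  78  43  21  19  22  21  19  17  19  18  18  19
   17  18]
 [104  89  83  89  83  82  76  41  22  21  23  21  24  19  18  18  18  20
   20  18]
 [105  88  81  89  88  85  77  37  19  22  21  20  21  19  17  20  18  19
   19  18]
 [106  87  80  87  84  81  75  37  18  22  24  21  21  19  19  18  18  20
   20  20]
 [104  81  77  86  84  81  77  33  17  22  24  21  21  19  18  18  20  20
   19  18]
 [ 94  66  72  86  86  82  75  34  18  24  21  21  21  19  19  18  18  20
   20  17]
 [ 92  65  73  85  84  82  69  32  16  21  23  23  20  17  17  18  20  20
   20  20]
 [ 97  75  76  83  80  80  64  27  23  21  23  22  19  19  18  18  20  20
   20  20]
 [101  84  82  83  81  79  66  32  18  24  23  22  20  17  18  18  21  20
   19  18]
 [102  85  85  82  82  80  69  30  17  21  23  21  20  18  20  17  20  17
   18  18]
 [ 99  85  85  82  81  80  67  30  19  21  18  22  19  19  18  18  20  18
   20  18]
 [ 99  87  86  80  79  80  62  27  19  21  25  21  20  18  18  18  20  18
   20  18]
 [101  89  88  80  81  77  59  29  19  21  23  22  19  17  18  18  18  18
   19  18]
 [100  86  88  81  78  76  58  29  19  23  21  21  19  18  20  20  20  17
   18  20]]
```

Run:
```python
from h import *
a=manip.camera("top"); h=cv2.cvtColor(a,cv2.COLOR_RGB2HSV)
print(h[182:222:1,274:316:2,1])
b=manip.camera("side")
print([ (c.round(1),n) for c,n in cens(b,(225,200,420,300),(18,150,60),(32,255,255),4)])
s=manip.read_state(); print(s['eef_pos'],s['wrist_force'])
```

```text
[[ 88  87  88  86  87  88  87  85  88  85  87  85  85  85  83  84  85  82
   83  85  82]
 [ 85  85  85  88  84  85  86  85  85  89  85  86  86  86  86  83  85  85
   85  83  84]
 [ 88  88  87  88  87  85  86  88  85  87  85  86  84  85  85  85  86  86
   87  85  85]
 [ 94  95  91  94  89  89  90  88  89  91  87  87  86  87  85  86  87  85
   85  84  86]
 [ 92  89  89  99 103 109 103  94  95  91  93  90  89  89  89  89  90  87
   85  85  86]
 [ 87  83  84  93 118 122 110  86  88  90  89  89  92  93  93  97  94  92
   90  90  89]
 [ 87  83  83  75 107 110  76  67  69  65  65  59  66  70  67  72  82  90
   84  88  88]
 [ 86  84  80  42  42  40  25  28  26  29  29  23  28  25  27  31  61  82
   83  84  86]
 [ 87  85  79  21  16  17  18  19  19  19  17  19  19  19  19  18  47  84
   82  85  81]
 [ 84  82  75  24  21  19  18  19  20  19  19  20  19  18  17  17  38  81
   79  80  81]
 [ 87  86  76  23  21  21  19  18  20  20  19  18  19  19  18  17  35  84
   85  82  83]
 [ 84  81  78  22  23  21  18  20  20  17  17  18  20  17  18  20  36  86
   81  80  79]
 [ 83  84  76  19  23  21  18  2
[... 1918 characters left out ...]
79  76]
 [ 85  80  32  21  21  17  16  17  20  18  18  20  20  21  23  19  81  77
   76  79  77]
 [ 83  77  31  19  19  18  19  19  20  21  22  20  19  19  20  20  80  80
   77  76  70]
 [ 79  79  27  18  19  18  18  20  22  20  22  20  21  20  21  21  80  77
   79  71  69]
 [ 79  76  42  45  36  41  46  38  38  36  30  28  21  16  18  26  72  71
   74  68  68]
 [ 80  78  73  78  73  73  68  65  66  66  60  60  59  55  56  49  67  66
   67  65  66]
 [ 80  81  80  80  80  77  70  71  68  68  68  68  69  69  67  65  65  66
   65  65  65]]
[(array([245.3, 233.3]), np.int32(18)), (array([235.7, 286. ]), np.int32(29))]
[611.96234965 -46.41541211  66.25638632] [ 1.15053996 -2.08482518  5.25364863]
```

>>> servo_tool --pt "0 0 0 -0.7 -10 1 1" --pt "0 0 0 -0.7 -10 0 1" --pt "0 0 0 -15 1 0 1" --pt "0 0 0 -20 1.4 0 1" --pt "0 0 0 -15 1 0 1" --pt "0 0 0 -8 0.5 0 1" --pt "0 0 0 -4 0.2 0 1" --pt "0 0 0 0 0 0 1"

```text
clock: 21.22
eef_pos: [548.0, -62.6, 66.5]
eef_rot: [3.14, -0.297, 1.503]
wrist_force: [-0.2, -3.4, 3.6]
finger_gap: 17.7
finger_force: 60.0
```

>>> servo_tool --pt "0 0 0 -5 0.3 0 1" --pt "0 0 0 -5 0.3 0 1" --pt "0 0 0 0 0 0 1"

```text
clock: 21.6
eef_pos: [537.6, -61.7, 66.4]
eef_rot: [3.14, -0.297, 1.503]
wrist_force: [0.1, -3.9, 5.3]
finger_gap: 17.8
finger_force: 60.0
```

```bash
cat > m.py <<'E'
from h import *
a=manip.camera("top"); h=cv2.cvtColor(a,cv2.COLOR_RGB2HSV)
for lo in ((16,98,60),(18,120,90)):
  print([ (c.round(1),n,ray('top',*c,18)) for c,n in cens(a,(262,180,330,222),lo,(32,255,255),4)])
# tray front wall edge in top view: brass knobs
print('knobs',[ (c.round(1),n,ray('top',*c,27)) for c,n in cens(a,(262,234,380,262),(18,110,80),(32,255,255),4)])
s=manip.read_state(); print(s['eef_pos'],s['wrist_force'])
E
python3 m.py
```

```text
[(array([271.8, 186.6]), np.int32(9), array([672.8,  92.9,  18. ])), (array([282.8, 195.6]), np.int32(48), array([644.4,  59.5,  18. ]))]
[(array([284.6, 195.1]), np.int32(10), array([645.8,  53.8,  18. ]))]
knobs [(array([283.7, 248.6]), np.int32(14), array([481.9,  58.5,  27. ]))]
[537.64807748 -61.68592856  66.33415769] [ 0.22891816 -3.99686408  6.17043804]
```

>>> servo_tool --pt "0 0 0 -4 0.3 0 1" --pt "0 0 0 -3 0.2 0 1" --pt "0 0 0 0 0 0 1"

```text
clock: 22.02
eef_pos: [530.6, -61.2, 66.4]
eef_rot: [3.14, -0.297, 1.503]
wrist_force: [0.7, -3.7, 7.0]
finger_gap: 17.7
finger_force: 60.0
```

```bash
python3 m.py; python3 -c "
from h import *
a=manip.camera('top'); print(cv2.cvtColor(a,cv2.COLOR_RGB2HSV)[186:204,276:294,1])"
```

```text
[(array([271.2, 186.6]), np.int32(13), array([672.6,  94.8,  18. ])), (array([282.5, 197.7]), np.int32(48), array([637.8,  60.3,  18. ]))]
[(array([284. , 197.2]), np.int32(10), array([639.3,  55.7,  18. ]))]
knobs [(array([283.7, 251.6]), np.int32(14), array([472.9,  58.6,  27. ]))]
[530.63435407 -61.16290878  66.33042241] [ 0.08174712 -4.67811308  5.44797971]
[[ 87  84  86  89  86  87  88  88  93  89  88  87  90  90  91  92  90  92]
 [ 80  81  78  80  80  81  82  83  81  80  74  72  71  74  73  74  78  78]
 [ 79  77  76  79  78  77  78  78  78  75  67  66  66  66  68  67  68  70]
 [ 80  78  78  78  77  81  80  78  79  74  66  65  63  64  65  64  64  66]
 [ 81  82  80  79  78  79  80  81  80  76  68  66  65  67  66  66  67  67]
 [ 81  81  80  80  81  80  81  80  80  77  70  71  70  68  68  70  70  70]
 [ 82  77  81  79  78  79  79  79  79  76  71  70  72  70  70  69  71  72]
 [ 79  80  81  79  79  79  79  82  80  78  75  76  77  76  72  72  70  70]
 [ 79  81  78  79  82  89 101 105  92  82  78  79  80  80  78  78  73  71]
 [ 80  78  75  80  99 116 118 122 117 103  82  80  82  81  81  80  72  73]
 [ 80  78  76  91 116 123 117 119 124 122  99  81  79  81  79  80  73  72]
 [ 81  80  81  96 115 118 116 116 118 127 114  82  79  83  83  79  72  71]
 [ 83  80  83 109 116 114 114 113 115 125 116  82  80  79  80  74  72  73]
 [ 85  83  82 101 117 112 113 116 122 127 109  86  81  81  73  71  71  72]
 [ 85  82  84  93 115 117 118 119 125 124  97  83  79  76  74  72  74  73]
 [ 83  81  82  82  95 111 115 118 114  92  79  73  76  74  74  74  75  77]
 [ 80  85  81  83  83  89  91  92  89  77  74  72  75  74  74  75  74  73]
 [ 82  84  84  84  83  83  81  82  82  73  72  73  74  74  75  75  74  73]]
```

>>> servo_tool --pt "0 0 0 -1 -14 1 1" --pt "2 -0.14 0 -1 -14 -4.2 1" --pt "0 0 0 15 -1 0 1" --pt "0 0 0 20 -1.4 0 1" --pt "0 0 0 20 -1.4 0 1" --pt "0 0 0 20 -1.4 0 1" --pt "0 0 0 15 -1 0 1" --pt "0 0 0 4 0 0 1" --pt "0 0 0 0 0 -1 1" --pt "0 0 0 0 0 0 1"

```text
clock: 23.38
eef_pos: [622.4, -95.6, 62.2]
eef_rot: [3.14, -0.332, 1.502]
wrist_force: [-1.5, -2.1, 3.3]
finger_gap: 17.2
finger_force: 60.0
```

```bash
python3 m.py
```

```text
[(array([270. , 186.4]), np.int32(10), array([673.4,  98.3,  18. ])), (array([282.6, 197.7]), np.int32(48), array([637.9,  59.9,  18. ])), (array([272. , 203.5]), np.int32(4), array([620.3,  92.7,  18. ]))]
[(array([284.3, 198.6]), np.int32(7), array([635.1,  54.9,  18. ]))]
knobs [(array([283.8, 251.6]), np.int32(12), array([473. ,  58.5,  27. ]))]
[622.4632687  -95.58010279  62.19045782] [-0.99322035 -1.54530547  2.38118353]
```

>>> servo_tool --pt "0 0 0 0.4 6 0 1" --pt "0 0 0 0.4 6 0 1" --pt "0 0 0 0.4 6 0 1" --pt "0 0 0 0.4 6 0 1" --pt "0 0 0 0.4 6 0 1" --pt "0 0 0 0.3 4 0 1" --pt "0 0 0 0.3 4 0 1" --pt "0 0 0 0 0 0 1"

```text
clock: 24.42
eef_pos: [625.5, -56.8, 62.0]
eef_rot: [3.14, -0.333, 1.503]
wrist_force: [1.0, -0.3, 3.1]
finger_gap: 17.5
finger_force: 60.0
```

```bash
python3 m.py
```

```text
[(array([271.9, 186.9]), np.int32(9), array([671.8,  92.5,  18. ])), (array([278.8, 197.7]), np.int32(45), array([638. ,  71.7,  18. ]))]
[(array([278.4, 197.6]), np.int32(25), array([638.3,  73. ,  18. ]))]
knobs [(array([283.5, 251.7]), np.int32(12), array([472.8,  59.2,  27. ]))]
[625.51344426 -56.82806311  61.98275568] [1.00030984 0.59448141 3.02013416]
```

>>> servo_tool --pt "0 0 0 0.3 4 0 1" --pt "0 0 0 0.3 4 0 1" --pt "0 0 0 0.2 3 0 1" --pt "0 0 0 0.2 3 0 1" --pt "0 0 0 0.1 2 0 1" --pt "0 0 0 0.1 2 0 1" --pt "0 0 0 0 0 0 1"

```text
clock: 25.35
eef_pos: [626.8, -39.5, 62.2]
eef_rot: [3.14, -0.332, 1.503]
wrist_force: [0.2, -3.4, 3.7]
finger_gap: 17.7
finger_force: 60.0
```

```bash
python3 m.py
```

```text
[(array([270.9, 186.9]), np.int32(16), array([671.9,  95.7,  18. ])), (array([278.4, 197.7]), np.int32(37), array([638.1,  72.9,  18. ]))]
[(array([278.5, 197.7]), np.int32(22), array([638.1,  72.7,  18. ]))]
knobs [(array([283.8, 251.5]), np.int32(13), array([473.2,  58.2,  27. ]))]
[626.75922227 -39.48497442  62.12584224] [ 0.099625   -3.90501151  5.0687179 ]
```

>>> servo_tool --pt "3 -0.2 0 -0.1 -2.4 -6.6 1" --pt "3 -0.2 0 -0.1 -2.4 -6.6 1" --pt "5 -0.34 0 -0.1 -1.8 -1.5 1" --pt "5 -0.34 0 -0.1 -1.8 -1.5 1" --pt "0 0 0 -6 0.4 0 1" --pt "0 0 0 -10 0.7 0 1" --pt "0 0 0 -10 0.7 0 1" --pt "0 0 0 -6 0.4 0 1" --pt "4.2 -0.3 0 -0.1 -1.6 4 1" --pt "4.2 -0.3 0 -0.1 -1.6 4 1" --pt "4.2 -0.3 0 -0.1 -1.6 5 1" --pt "0 0 0 0 0 0 1"

```text
clock: 26.9
eef_pos: [593.4, -50.1, 58.6]
eef_rot: [3.141, -0.831, 1.502]
wrist_force: [1.0, 0.9, -1.2]
finger_gap: 17.5
finger_force: 60.0
```

```bash
python3 m.py
```

```text
[(array([271.8, 186.1]), np.int32(9), array([674.2,  92.9,  18. ])), (array([286.5, 206.7]), np.int32(34), array([609.9,  48.4,  18. ]))]
[(array([287.8, 206.4]), np.int32(15), array([610.8,  44.4,  18. ]))]
knobs [(array([283.6, 252.7]), np.int32(13), array([469.7,  58.9,  27. ])), (array([350.1, 257. ]), np.int32(14), array([ 454.5, -140.6,   27. ]))]
[593.6638104  -49.92228149  58.78011305] [ 0.01020863  1.61898532 -0.88293868]
```

>>> servo_tool --pt "0 0 0 0 0 12 1" --pt "0 0 0 0 0 25 1" --pt "0 0 0 0 0 25 1" --pt "0 0 0 0 0 10 1" --pt "0 0 0 2 10 0 1" --pt "0 0 0 3 20 0 1" --pt "0 0 0 3 20 0 1" --pt "0 0 0 3 20 0 1" --pt "0 0 0 3 20 0 1" --pt "0 0 0 3 20 0 1" --pt "0 0 0 3 20 0 1" --pt "0 0 0 2 20 0 1" --pt "0 0 0 2 20 0 1" --pt "0 0 0 1 18 0 1" --pt "0 0 0 0 10 0 1" --pt "0 0 0 0 0 0 1"

```text
clock: 28.95
eef_pos: [618.8, 148.2, 130.9]
eef_rot: [3.139, -0.833, 1.504]
wrist_force: [-0.2, -0.6, -1.0]
finger_gap: 18.1
finger_force: 60.0
```

Run:
```python
from h import *
a=manip.camera("top")
print([ (c.round(1),n,ray('top',*c,130)) for c,n in cens(a,(180,160,330,240),(18,110,80),(30,255,255),5)])
print(manip.read_state()['eef_pos'])
```

```text
[(array([289.3, 185.8]), np.int32(14), array([657.4,  40. , 130. ])), (array([278.6, 190.5]), np.int32(14), array([644.3,  70.6, 130. ])), (array([189.6, 196.6]), np.int32(56), array([630.2, 323.3, 130. ])), (array([230.1, 197.1]), np.int32(37), array([627.1, 208.3, 130. ])), (array([190.5, 210.1]), np.int32(27), array([591.5, 320.5, 130. ]))]
[618.96000118 147.67719012 130.86064464]
```

B is in the scoop at (230,197). I'll tip it out the same way as before.

>>> servo_tool --pt "-8.1 0.55 0 0 2 0 1" --pt "-8.1 0.55 0 0 2 0 1" --pt "-8.1 0.55 0 0 2 0 1" --pt "-8.1 0.55 0 0 2 -1 1" --pt "-7.6 0.5 0 0.7 10 14.5 1" --pt "-7.6 0.5 0 0.8 12 13.5 1" --pt "-7.6 0.5 0 0.9 13 12.4 1" --pt "-7.6 0.5 0 1 14.5 10.6 1" --pt "-7.6 0.5 0 1.1 15.7 8.6 1" --pt "0 0 0 0 0 0 1" --pt "0 0 0 0 0 0 1" --pt "8 -0.55 0 0 -15 0 1" --pt "8 -0.55 0 -4 -32 0 1" --pt "8 -0.55 0 -4 -32 0 1" --pt "8 -0.55 0 -4 -32 0 1" --pt "8 -0.55 0 -4 -32 0 1" --pt "0 0 0 0 0 0 1"

```text
clock: 31.12
eef_pos: [607.4, 72.7, 189.7]
eef_rot: [3.137, -0.303, 1.495]
wrist_force: [0.4, 0.4, -1.5]
finger_gap: 17.6
finger_force: 60.0
```

Run:
```python
from h import *
a=manip.camera("top")
print([ (c.round(1),n,ray('top',*c,15)) for c,n in cens(a,(175,170,330,240),(18,110,80),(30,255,255),5)])
s=manip.read_state(); print(s['eef_pos'],s['eef_rot'],s['joints'])
h=cv2.cvtColor(a[175:235,168:232],cv2.COLOR_RGB2HSV)
print('white rim',ray('top',200.5,200.5,60))
```

```text
[(array([190.2, 197.2]), np.int32(85), array([643.5, 344.7,  15. ])), (array([190.4, 210.3]), np.int32(27), array([602.9, 343.5,  15. ]))]
[607.4899842   74.79196104 189.82581713] [ 3.13675404 -0.30086045  1.49760458] [-0.06949375  0.43419657  1.40411709  0.31174271  1.3096536  -0.07763572]
white rim [627.3 304.8  60. ]
```

>>> servo_tool --pt "7.7 -0.5 0 -5 -20 0 1" --pt "0 0 -9.13 -16 -42 0 1" --pt "0 0 -9.13 -16 -42 0 1" --pt "0 0 -9.13 -16 -42 0 1" --pt "0 0 -9.13 -16 -42 0 1" --pt "0 0 -9.13 -16 -42 0 1" --pt "0 0 -9.13 -16 -42 0 1" --pt "0 0 -9.13 -16 -42 0 1" --pt "0 0 -9.13 -16 -42 0 1" --pt "0 0 -9.13 -15 -40 0 1" --pt "0 0 0 0 0 -30 1" --pt "0 0 0 0 0 -40 1" --pt "0 0 0 0 0 -40 1" --pt "0 0 0 0 0 -20 1" --pt "0 0 0 0 0 0 1"

```text
clock: 33.05
eef_pos: [459.4, -317.2, 58.6]
eef_rot: [3.14, -0.434, 0.069]
wrist_force: [0.3, 0.0, -1.2]
finger_gap: 17.8
finger_force: 60.0
```

Run:
```python
from h import *
s=manip.read_state(); print(s['eef_pos'],s['eef_rot'],s['joints'],s['wrist_force'],s['moment'])
```

```text
[ 459.43034114 -317.17472568   58.555077  ] [ 3.13956638 -0.4340456   0.06874862] [-0.83073799  0.36371391  1.88822511  0.54662518  0.68291687  0.27868006] [ 0.31700886  0.01075415 -1.22679304] [-0.0544425   0.47403564 -0.0661171 ]
```

>>> servo_tool --pt "0 0 0 0 0 -10 1" --pt "0 0 0 0 0 -5 1" --pt "0 0 0 0 0 -2.5 1" --pt "0 0 0 0 0 0 1"

```text
clock: 33.55
eef_pos: [459.6, -318.2, 42.2]
eef_rot: [3.138, -0.436, 0.069]
wrist_force: [0.3, -0.0, -0.7]
finger_gap: 17.7
finger_force: 60.0
```

>>> servo_tool --pt "0 0 0 0 0 -1 1" --pt "0 0 0 0 0 0 1"

```text
clock: 33.8
eef_pos: [459.8, -318.4, 41.6]
eef_rot: [3.137, -0.437, 0.069]
wrist_force: [-2.5, 0.8, 5.2]
finger_gap: 17.9
finger_force: 60.0
```

>>> servo_tool --pt "0 0 0 0 0 0 0" --pt "0 0 0 0 0 0 0" --pt "0 0 0 0 0 0 0" --pt "0 0 0 0 0 0 0" --pt "0 0 0 0 0 0 0" --pt "0 0 0 0 0 0 0" --pt "0 0 0 -10 -0.7 22 0" --pt "0 0 0 -10 -0.7 22 0" --pt "0 0 0 -10 -0.7 22 0" --pt "0 0 0 -12 -0.8 26 0" --pt "-0.5 8.3 0 3 40 0 1" --pt "-0.5 8.3 0 3 48 0 1" --pt "-0.5 8.3 0 3 48 0 1" --pt "0 0 0 3 48 0 1" --pt "0 0 0 3 48 0 1" --pt "0 0 0 3 48 0 1" --pt "0 0 0 0 0 0 1"

```text
clock: 35.92
eef_pos: [435.5, -38.7, 133.0]
eef_rot: [-3.141, -0.0, 0.072]
wrist_force: [-0.1, 0.5, -0.0]
finger_gap: 27.8
finger_force: 0.0
```

Run:
```python
from h import *
a=manip.camera("top"); b=manip.camera("side")
print('knobs',[ (c.round(1),n,ray('top',*c,27)) for c,n in cens(a,(262,234,380,262),(18,110,80),(32,255,255),4)])
# steel scoop blob, brown handle blob
print('pan',[ (c.round(1),n,ray('top',*c,8)) for c,n in cens(a,(375,190,440,285),(0,0,90),(179,50,255),60)])
print('handle',[ (c.round(1),n,ray('top',*c,60)) for c,n in cens(a,(395,235,435,290),(0,90,20),(14,255,85),20)])
a0=cv2.imread('pics/top0.png')[:,:,::-1].copy()
print('pan0',[ (c.round(1),n) for c,n in cens(a0,(375,190,440,285),(0,0,90),(179,50,255),60)])
print('handle0',[ (c.round(1),n) for c,n in cens(a0,(395,235,435,290),(0,90,20),(14,255,85),20)])
s=manip.read_state(); print(s['eef_pos'],s['eef_rot'],s['finger_gap'])
```

```text
knobs [(array([283.5, 253. ]), np.int32(13), array([468.8,  59.2,  27. ]))]
pan [(array([405.3, 227.8]), np.int32(873), array([ 541.3, -314.3,    8. ]))]
handle [(array([413.7, 256.3]), np.int32(30), array([ 454.3, -322.5,   60. ]))]
pan0 [(array([406.2, 227.5]), np.int32(924))]
handle0 [(array([415.4, 263.2]), np.int32(84))]
[435.53534828 -40.9884338  133.0062136 ] [ 3.14136664e+00 -3.30640441e-04  6.90272619e-02] 19.63546581140011
```

>>> servo_tool --pt "0 0 0 0 0 -30 1" --pt "0 0 0 0 0 -45 1" --pt "0 0 0 0 0 -36 1" --pt "0 0 0 0 0 0 1" --pt "0 0 0 10 -0.7 0 1" --pt "0 0 0 10 -0.7 0 1" --pt "0 0 0 12 -0.8 0 1" --pt "0 0 0 20 -1.4 0 1" --pt "0 0 0 20 -1.4 0 1" --pt "0 0 0 20 -1.4 0 1" --pt "0 0 0 20 -1.4 0 1" --pt "0 0 0 20 -1.4 0 1" --pt "0 0 0 20 -1.4 0 1" --pt "0 0 0 20 -1.4 0 1" --pt "0 0 0 15 -1 0 1" --pt "0 0 0 8 -0.5 0 1" --pt "0 0 0 0 0 0 1"

```text
clock: 38.15
eef_pos: [631.0, -54.4, 22.0]
eef_rot: [3.142, -0.001, 0.068]
wrist_force: [-0.6, -0.8, 0.0]
finger_gap: 0.5
finger_force: 0.0
```

>>> servo_tool --pt "0 0 0 3 -0.2 0 1" --pt "0 0 0 3 -0.2 0 1" --pt "0 0 0 0 0 0 1"

```text
clock: 38.52
eef_pos: [636.5, -54.8, 21.9]
eef_rot: [-3.142, -0.0, 0.068]
wrist_force: [-1.4, 0.8, -0.1]
finger_gap: 0.5
finger_force: 0.5
```

Run:
```python
from h import *
a=manip.camera("top")
print('knobs',[ (c.round(1),n,ray('top',*c,27)) for c,n in cens(a,(262,180,380,262),(18,110,80),(32,255,255),4)])
print(manip.read_state()['eef_pos'],manip.read_state()['wrist_force'])
```

```text
knobs [(array([287.3, 194.6]), np.int32(14), array([645.9,  45.6,  27. ]))]
[636.53802555 -54.82437981  21.95724261] [ 0.19246446  0.87197625 -0.65829314]
```

>>> servo_tool --pt "0 0 0 3 -0.2 0 1" --pt "0 0 0 3 -0.2 0 1" --pt "0 0 0 3 -0.2 0 1" --pt "0 0 0 0 0 0 1"

```text
clock: 39.08
eef_pos: [645.8, -55.5, 21.9]
eef_rot: [3.141, -0.001, 0.068]
wrist_force: [-0.2, 0.3, 0.1]
finger_gap: 0.3
finger_force: 0.1
```

>>> servo_tool --pt "0 0 0 2 -0.1 0 1" --pt "0 0 0 2 -0.1 0 1"

```text
clock: 39.33
eef_pos: [649.2, -55.7, 21.9]
eef_rot: [-3.142, 0.001, 0.068]
wrist_force: [-15.1, 1.2, 8.2]
finger_gap: 0.2
finger_force: 8.0
```

>>> servo_tool --pt "0 0 0 0.5 0 0 1" --pt "0 0 0 0 0 0 1"

```text
clock: 39.58
eef_pos: [649.1, -55.7, 21.9]
eef_rot: [-3.141, 0.002, 0.068]
wrist_force: [-11.5, 0.6, 5.1]
finger_gap: 0.6
finger_force: 5.8
```

>>> servo_tool --pt "0 0 0 -5 0.3 0 1" --pt "0 0 0 -30 2 0 1" --pt "0 0 0 -50 3 10 1" --pt "0 0 0 -50 0 50 1" --pt "0 0 0 -50 0 50 1" --pt "0 0 0 -50 0 50 1" --pt "0 0 0 0 0 0 1" --pt "0 0 0 0 0 0 1"

```text
clock: 40.58
eef_pos: [432.8, -50.5, 164.3]
eef_rot: [3.141, -0.001, 0.068]
wrist_force: [-0.5, 0.1, 0.1]
finger_gap: 0.3
finger_force: 0.0
```

Run:
```python
from h import *
a=manip.camera("top"); b=manip.camera("side")
print('knobs',[ (c.round(1),n,ray('top',*c,27)) for c,n in cens(a,(262,180,385,262),(18,110,80),(32,255,255),4)])
print('tin',[ (c.round(1),n,ray('top',*c,15)) for c,n in cens(a,(175,175,228,228),(18,110,80),(30,255,255),5)])
print('pan',[ (c.round(1),n) for c,n in cens(a,(375,190,440,285),(0,0,90),(179,50,255),60)])
print('handle',[ (c.round(1),n) for c,n in cens(a,(395,235,435,290),(0,90,20),(14,255,85),20)])
b0=cv2.imread('pics/side0.png')[:,:,::-1].copy()
for im in (b0,b): print('side pan',[ (c.round(1),n) for c,n in cens(im,(215,322,292,395),(0,0,70),(179,60,255),60)],[ (c.round(1),n) for c,n in cens(im,(160,310,235,370),(0,90,15),(14,255,80),60)])
a0=cv2.imread('pics/top0.png')[:,:,::-1]
for nm,(x0,y0,x1,y1) in dict(jar=(178,243,207,272),mandrel=(140,195,165,272),anvil=(407,162,430,200)).items(): print(nm,np.abs(a0[y0:y1,x0:x1].astype(int)-a[y0:y1,x0:x1]).mean().round(1))
s=manip.read_state(); print(s['eef_pos'],s['wrist_force'],s['clock'])
```

```text
knobs [(array([287.1, 190.7]), np.int32(16), array([658.1,  45.9,  27. ])), (array([352.9, 194.2]), np.int32(18), array([ 644.6, -154.2,   27. ]))]
tin [(array([190.1, 197.3]), np.int32(86), array([643.3, 344.8,  15. ])), (array([190.5, 210.2]), np.int32(28), array([603.2, 343.4,  15. ]))]
pan [(array([405.1, 227.8]), np.int32(885))]
handle []
side pan [(array([255.9, 359.6]), np.int32(2757))] [(array([192.4, 339. ]), np.int32(853))]
side pan [(array([255.6, 358.5]), np.int32(2724))] [(array([194.1, 339. ]), np.int32(720))]
jar 4.3
mandrel 4.0
anvil 4.1
[432.62074405 -50.34499473 163.2801617 ] [ 0.37042393 -0.00684782  0.35267132] 40.675
```

```bash
python3 -c "
from cell import manip
print(manip.sign_off())"
```

```text
the job is handed in; nothing more can be done
None
```

I handed the job in at about 41 s, with the camera and force readings showing all four buttons in the tin, the scoop flat on the worktop and the tray against its home stop. One button slipped past the scoop and needed a second pass; the jar, mandrel and anvil look unmoved, and no verdict came back.

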